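# Vent the feeder air and release the tube from its push-in fitting

## Task

Turn the air selector click by click until its pointer rests on the mark with the white dot, to vent the line. Then free the plain open-ended steel tube from its push-in fitting: gently push the black release collar around it all the way down and keep it down while the spring inside lifts the tube clear, draw the tube out and put it in the grey tray without dropping it from high up. Leave the other fitting, the one with the mushroom-headed stem, and all other things alone.

Things in the scene. Friction and masses are not known exactly. Their poses are not given: they have to be found in the camera images.
- selector (a joint): Angle of the air selector's knob, rad, growing clockwise seen from above. Six clicks at 0, 0.436, 0.873, 1.309, 1.745, 2.182 (25 degrees apart; stops just past both ends). The white-dot mark is the fourth, 1.309. Starts in one of the first three. Turning over a click takes 0.1 to 0.2 N m; let go near a click, it snaps in.
- selector_grip (a point): Centre of the knob's black bar grip, on its vertical turning axis, 54 mm above the deck. The bar is 46 mm long along this point's x, 14 mm wide, 32 mm high; its top is 12 mm above this point, its foot (a disc 48 mm across) 18 mm below. The white pointer line is on its -x half. It stands on a fixed grey box 80 x 80 x 26 mm.
- fitting: Push-in fitting of the tube: fixed aluminium block 70 x 70 x 50 mm, origin under its centre, let 0 to 12 mm into the deck. Collar down, its jaws open and a damped spring lifts the tube 19 mm in 1 to 2 s; it then stands loose in the top 16 mm of the 17.5 mm bore and the collar may be let go. Let go too soon, the jaws regrip it: press again. Pulling alone never frees it. The other block looks alike.
- collar (a joint): Travel of the release collar around the tube, m: 0 is up, 0.008 is fully down on its hard stop. A spring pushes it back up (3 N at the top, 9 N when down). The jaws let go only in its last 1.5 mm, beyond about 0.0065. Pushing it with more than 45 N damages it; 12 to 20 N is ample.
- collar_top (a point): Centre of the top face of the release collar's black round flange, 63 mm above the fitting's origin when up (51 to 63 mm above the deck). The flange is 44 mm across and 5 mm thick, with a 20 mm hole through which the tube passes; it moves straight down. Fingertips straddling the tube press on it from above.
- tube_mid (a point): Centre of the loose plain steel tube: 16 mm diameter, 72 mm long, upright along its z; its top is flat with a dark hole. At the start its centre is 51 mm and its top 87 mm above the fitting's origin (the top 24 mm above the raised collar); once lifted 70 mm and 106 mm. Weight 0.06 to 0.11 kg.
- tray_in (a point): Centre of the inner floor of the grey parts tray fixed on the deck, x and y along its sides: inside 142 mm (x) by 192 mm (y), walls 35 mm high and 4 mm thick, floor 4 mm above the deck. The tube may stand, lean or lie anywhere in it.
- other_collar (a joint): Travel of the release collar of the other fitting, m, 0 up. Leave it alone.
- other_collar_top (a point): Centre of the top face of the other fitting's collar, of the same shape. A fixed stem with a brass mushroom head 30 mm across stands in it, its top 36 mm above this point. Leave alone.
- screwdriver: Bystander: a loose screwdriver lying on the deck; leave it.
- wrench: Bystander: a loose wrench lying on the deck; leave it.
- nut: Bystander: a loose brass ring nut 28 mm across, 11 mm high; leave it.
- oil_can: Bystander: a loose grey can 56 mm across, 85 mm high, origin at the centre of its foot; leave it.
- tape_roll: Bystander: a loose cardboard tape roll 90 mm across, 24 mm high; leave it.
- paper_stack: Bystander: a stack of paper 110 x 160 mm, 50 mm high; leave it.
- carton: Bystander: a small carton 70 x 100 mm, 40 mm high; leave it.
Not all that is in view belongs to the job. Of the things shaped like the part that bears tray_in, the grey one is meant.

How it is judged:
By the outcome, as a careful person would: the job done as asked, in the order asked, and still so for the second after the job is handed in, with the robot touching nothing.
It also fails if it takes over 61 s, if anything falls off the work surface, if the arm or the gripper's body presses on something with over 40 N, if the wrist force passes 120 N, or if a joint passes its speed limit or range.

## Robot

A 6-joint arm with a two-finger parallel gripper is mounted at the origin on the work surface. World frame = base frame: x ahead of the robot, y to its left, z up, the work surface at z = 0. Lengths are in mm, angles in rad, forces in N, time in s.
With the tool pointing down it reaches from about 425 to 950 mm from the base axis. Payload 3.5 kg.
Tool frame: the origin (TCP) lies midway between the tips of the shut fingers; the grasp point (between the pads) lies env.grip_point_offset behind it (env.grip_point_offset is the distance from the TCP to the grasp point, in mm); z points along the fingers, y is the line along which they close (so a half turn about z gives the same grasp; the last joint's range is limited). The gripper opens to 85 mm and grips with 20 to 120 N. Pads are 22 mm wide; open, the fingers measure 114 mm over their backs; the gripper's body (76 mm by 85 mm) begins 54 mm behind the grasp point. The pads swing forward as they close: fully open they stand 13 mm farther back than shut.
Start: joints at [-1.381, 0.286, 1.577, -0, 1.279, -0.15], TCP at [224.999, -636.381, 231.325] pointing down, gripper open.
Joint ranges: [-2.77, 2.77], [-0.9, 2.22], [0.21, 2.48], [-1.53, 4.67], [0.24, 2.81], [-2.84, 2.84]. Speed limits (rad/s): [2.79, 2.79, 3.14, 3.14, 3.14, 3.14].

## Interface

Orientations are given as a rotation vector (axis times angle).
In Python, from workcell import env gives the robot as it stands. The module is installed in compiled form; this text tells all that it offers.
- The arm moves only by the tool servo_tool, never from a script. Its argument "steps" is a list of rows, each a list of 2 entries, a list of its own where there are three numbers: the shift along the world's x, y, z scaled (see below), then the turn, a rotation vector about the world's x, y, z scaled (see below). In form: [[[dx, dy, dz], [ax, ay, az]], ...]. A call has 1 to 5 rows; each row shifts and turns the commanded pose from where the row before left it; what a row does not reach is not made up. The controller multiplies each number of a shift by 0.025 m and each number of a turn by 6 degrees. A row lasts 1/12 s, in which the tool goes at most 41.7 mm and 7.16 degrees, less where a joint would pass 70% of its speed; a pose out of reach is approached as far as the arm can. A call with a number of a shift or a turn outside -1 to 1 is refused whole. A call with a gripper value outside its range is refused whole. "jaw" is the gripper command: -1 is fully open, 1 is shut, values between are in proportion, set as the call begins (left out, the last holds). The fingers move at their own pace and stop on an object; "grip_force" is the grip in N (left out, the last holds). Time passes only in rows, so rows that do not move let the fingers close. It gives the time, the measured TCP pose, the force, the opening and the grip force at its end, in the units of the state.
- env.state(): the state, without advancing time (a new reading comes with each control period).
- env.get_image(name): name is "side" or "top" or "wrist"; returns the picture (480x640x3 uint8, red, green, blue); there is no depth.
- env.get_calibration(name): a dict with "K" (3x3 intrinsics, pixels), "k1" (the pictures are not rectified: a ray, as slopes to the right and down, at radius r is drawn at 1 + k1 r^2 times it, then the intrinsics apply), "position" and "rotation" of the camera in the world. Camera axes: x right, y up, looking along -z (the intrinsics and any distortion apply to the point x, -y, -z); pixel columns grow to the right and rows downward; lengths in mm; the calibration is good to about 2 mm. A picture is of the moment at which its call begins: read the wrist's pose just before it. get_calibration takes no time and is no camera call; for the wrist camera it gives the pose at the moment of the call.
- env.close_job(): hands the job in; it is judged then, once.
The state is a dict: "t": time; "q": joint angles; "qd": joint speeds; "tau": joint torques, N m; "eef_pos": TCP position; "eef_rot": TCP orientation; "ft_force": force on the tool from outside, world axes, zero at the start; "wrist_torque": the same for the moment, N m; "width": finger opening in mm; "grip_force": force on a finger pad.
Only numpy, scipy, OpenCV 4.12 (cv2) and the standard library are available. Lean on these libraries where they do the work, as an engineer would, in place of code of your own. Each camera call takes 0.05 s, during which the arm holds its last target. There are 200 camera calls.

## Working session

There is one attempt and no reset: what is moved stays moved. The work goes in short steps, Python scripts to look and compute and a tool call to move; the robot and the scene stay as the last step left them, time stands still between calls to the robot, and variables do not carry over. Pictures are saved under pics/ and viewed, at most 11 in all, crops included, and the job is handed in when it is done.

Besides the shell and the picture viewer there is one more tool, called after "Request:" by a JSON object that holds its "method" and its "body". servo_tool: Moves the arm, as the interface text tells. Its arguments: {"type":"object","properties":{"steps":{"type":"array","items":{"type":"array"}},"jaw":{"type":"number"},"grip_force":{"type":"number"}},"required":["steps"]}

```bash
mkdir -p pics
cat > h.py <<'E'
import numpy as np, cv2
from workcell import env
from scipy.spatial.transform import Rotation as R
def save(n,f):
    c=env.get_calibration(n); im=env.get_image(n); cv2.imwrite('pics/'+f+'.png',im[:,:,::-1]); 
    np.save('pics/'+f+'.npy',c,allow_pickle=True); return im
def cal(f): return np.load('pics/'+f+'.npy',allow_pickle=True).item()
def rot(c):
    r=np.array(c['rotation'],float); return r if r.shape==(3,3) else R.from_rotvec(r).as_matrix()
def ray(c,u,v):
    K=np.array(c['K']); d=np.array([(u-K[0,2])/K[0,0],(v-K[1,2])/K[1,1]]); s=d.copy()
    for _ in range(30): s=d/(1+c['k1']*(s@s))
    w=rot(c)@np.array([s[0],-s[1],-1]); return np.array(c['position'],float),w/np.linalg.norm(w)
def at(c,u,v,z):
    o,d=ray(c,u,v); return o+d*(z-o[2])/d[2]
def tri(*obs):
    A=np.zeros((3,3));b=np.zeros(3); L=[]
    for c,u,v in obs:
        o,d=ray(c,u,v); P=np.eye(3)-np.outer(d,d);A+=P;b+=P@o;L.append((P,o))
    x=np.linalg.solve(A,b); return x,[round(float(np.linalg.norm(P@(x-o))),1) for P,o in L]
def proj(c,p):
    q=rot(c).T@(np.array(p)-c['position']); s=np.array([q[0],-q[1]])/-q[2]; s=s*(1+c['k1']*(s@s)); K=np.array(c['K']); return s[0]*K[0,0]+K[0,2],s[1]*K[1,1]+K[1,2]
E
python3 - <<'E'
from h import *
for n in('top','side','wrist'): save(n,n+'0'); c=cal(n+'0'); print(n,c)
print(env.state(),env.grip_point_offset)
E
```

```text
top {'K': array([[494.6720623 ,   0.        , 332.73149131],
       [  0.        , 494.6720623 , 238.77100441],
       [  0.        ,   0.        ,   1.        ]]), 'k1': -0.020504826916283015, 'position': array([ 329.68034976,  -49.6901988 , 1433.36774768]), 'rotation': array([ 0.08461238, -0.09742584, -1.54931133])}
side {'K': array([[535.77992163,   0.        , 320.81477684],
       [  0.        , 535.77992163, 247.87621867],
       [  0.        ,   0.        ,   1.        ]]), 'k1': -0.06887244605889148, 'position': array([ 478.92475383,  858.12664098, 1060.04802678]), 'rotation': array([ 0.02897382, -1.11996624, -2.89964223])}
wrist {'K': array([[405.5386101 ,   0.        , 317.17310645],
       [  0.        , 405.5386101 , 241.38925339],
       [  0.        ,   0.        ,   1.        ]]), 'k1': -0.07966134107006206, 'position': array([ 304.61387042, -608.64797776,  373.43709265]), 'rotation': array([-0.28660033,  0.20565074, -1.21828922])}
{'t': 0.15, 'q': array([-1.38099768e+00,  2.86998276e-01,  1.57786260e+00, -2.06638594e-05,
        1.27861669e+00, -1.49979982e-01]), 'qd': array([-2.40258954e-03, -1.34809945e-03, -2.57783344e-03, -1.85225396e-04,
       -1.86536792e-03, -7.00121984e-05]), 'tau': array([ 1.87600177e-03, -4.06602252e+01, -2.93138534e+01, -1.36880572e-04,
        3.94583112e-03,  1.17593615e-06]), 'eef_pos': array([ 224.89870408, -635.87525519,  230.22901718]), 'eef_rot': array([-3.09450607e+00, -5.30849977e-01,  8.99580131e-05]), 'ft_force': array([ 0.2388173 , -0.03698355, -0.89901515]), 'wrist_torque': array([ 0.05049849, -0.01641877, -0.03882436]), 'grip_force': 0.0, 'width': 85.36770054433973} 18.700000000000003
```

View pics/top0.png

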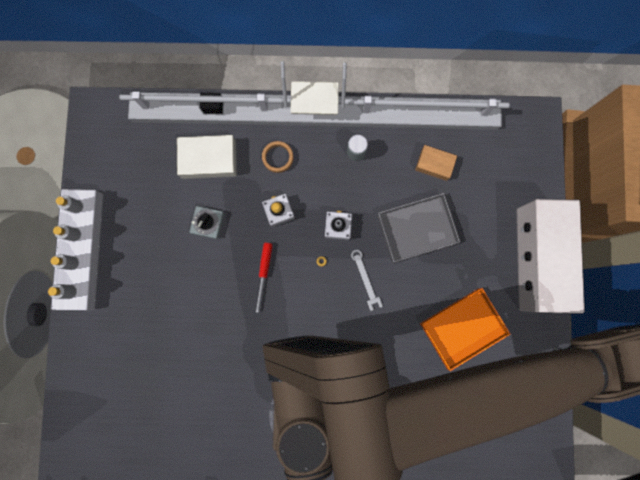

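View pics/side0.png

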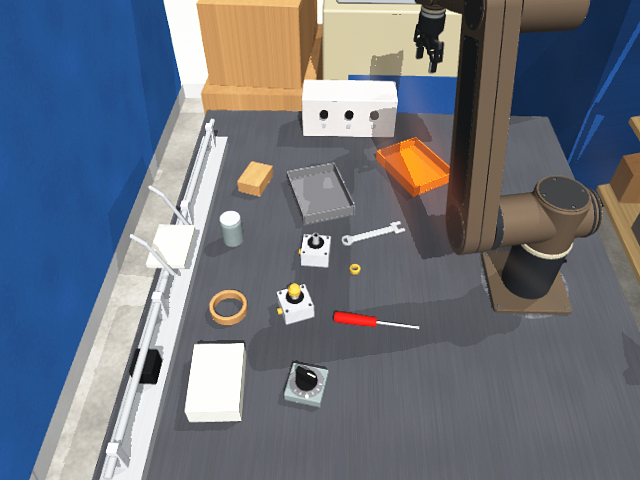

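The top view shows the selector at (206,221), the mushroom fitting at (278,208), the tube fitting at (338,225) and the grey tray at (420,228). The side view shows them at (306,382), (294,298), (315,248) and (320,192).

Run:
```python
from h import *
t=cv2.imread('pics/top0.png');s=cv2.imread('pics/side0.png')
def cr(im,u,v,r=33): return cv2.resize(im[v-r:v+r,u-r:u+r],(396,300-0) if 0 else (300,300),interpolation=cv2.INTER_CUBIC)
a=np.hstack([cr(t,206,220,25),cr(t,338,222,25)]);b=np.hstack([cr(s,306,382,25),cr(s,315,248,25)])
cv2.imwrite('pics/crop0.png',np.vstack([a,b]))
T,S=cal('top0'),cal('side0')
print('sel',tri((T,206,220),(S,306,379)));print('tube',tri((T,339,224),(S,315,237)))
for p in((380,212),(443,195),(460,240),(393,262)): print('tray',at(T,*p,39).round())
```

```text
sel (array([538.37430189, 303.77551885,  33.70929669]), [1.5, 1.5])
tube (array([532.45708391, -76.17461985,  70.41377338]), [1.8, 1.8])
tray [ 572. -193.   39.]
tray [ 626. -374.   39.]
tray [ 496. -422.   39.]
tray [ 430. -231.   39.]
```

View pics/crop0.png

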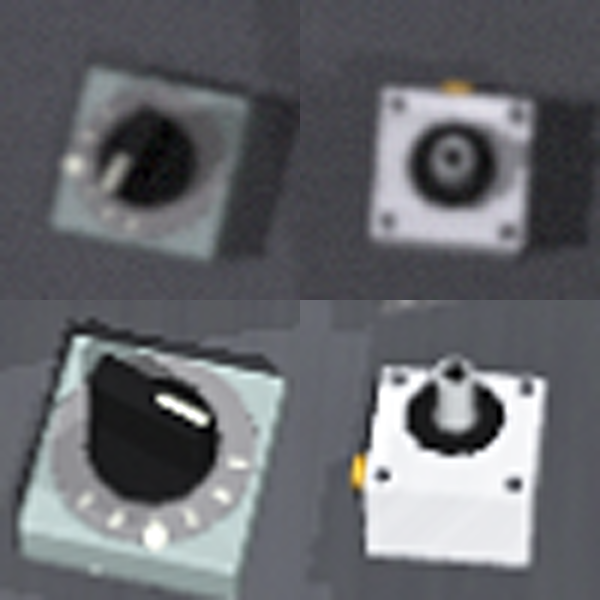

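The selector pointer sits near the first mark, with the white dot on its +y side. The tube is at about (532,-76). I'll go to the selector and turn the tool on the way.

Request:
{"method": "servo_tool", "body": {"steps": [[[1,1,0],[0,0,1]],[[1,1,0],[0,0,1]],[[1,1,0],[0,0,1]],[[1,1,0],[0,0,1]],[[1,1,0],[0,0,1]]], "jaw": -1}}

```text
t: 0.57
eef_pos: [350.7, -509.9, 230.9]
eef_rot: [-2.85, -1.321, -0.0]
ft_force: [0.2, -0.9, -1.1]
width: 85.2
grip_force: 0.0
```

Request:
{"method": "servo_tool", "body": {"steps": [[[1,1,0],[0,0,1]],[[1,1,0],[0,0,1]],[[1,1,0],[0,0,1]],[[1,1,0],[0,0,1]],[[1,1,0],[0,0,1]]]}}

```text
t: 0.98
eef_pos: [475.9, -384.8, 231.0]
eef_rot: [-2.41, -2.014, -0.0]
ft_force: [-0.2, -0.2, -0.4]
width: 85.8
grip_force: 0.0
```

Request:
{"method": "servo_tool", "body": {"steps": [[[1,1,0],[0,0,1]],[[1,1,0],[0,0,1]],[[0.4,1,0],[0,0,1]],[[0,1,0],[0,0,1]],[[0,1,0],[0,0,1]]]}}

```text
t: 1.4
eef_pos: [535.4, -259.7, 230.7]
eef_rot: [-1.805, -2.57, -0.0]
ft_force: [1.0, -0.7, -0.8]
width: 85.1
grip_force: 0.0
```

Request:
{"method": "servo_tool", "body": {"steps": [[[0,1,0],[0,0,1]],[[0,1,0],[0,0,1]],[[0,1,0],[0,0,1]],[[0,1,0],[0,0,1]],[[0,1,0],[0,0,1]]]}}

```text
t: 1.82
eef_pos: [534.6, -135.1, 231.0]
eef_rot: [-1.08, -2.949, -0.0]
ft_force: [-0.2, 0.3, -0.1]
width: 85.4
grip_force: 0.0
```

Request:
{"method": "servo_tool", "body": {"steps": [[[0,1,0],[0,0,1]],[[0,1,0],[0,0,1]],[[0,1,0],[0,0,1]],[[0,1,0],[0,0,0]],[[0,1,0],[0,0,0]]]}}

```text
t: 2.23
eef_pos: [534.6, -10.1, 231.0]
eef_rot: [-0.613, -3.081, -0.0]
ft_force: [0.9, 0.3, -1.2]
width: 85.2
grip_force: 0.0
```

Request:
{"method": "servo_tool", "body": {"steps": [[[0,1,0],[0,0,0]],[[0,1,0],[0,0,0]],[[0,1,0],[0,0,0]],[[0,1,0],[0,0,0]],[[0,1,0],[0,0,0]]]}}

```text
t: 2.65
eef_pos: [534.6, 114.9, 231.0]
eef_rot: [-0.614, -3.081, 0.0]
ft_force: [0.5, 0.1, 0.9]
width: 84.9
grip_force: 0.0
```

Request:
{"method": "servo_tool", "body": {"steps": [[[0,1,0],[0,0,0]],[[0,1,0],[0,0,0]],[[0,1,0],[0,0,0]],[[0,1,0],[0,0,0]],[[0,1,-0.5],[0,0,0]]]}}

```text
t: 3.07
eef_pos: [536.2, 240.2, 221.3]
eef_rot: [0.613, 3.077, 0.003]
ft_force: [1.7, 0.6, 0.1]
width: 85.3
grip_force: 0.0
```

Request:
{"method": "servo_tool", "body": {"steps": [[[0,1,-0.5],[0,0,0]],[[0,1,-0.5],[0,0,0]],[[0,0.5,-0.5],[0,0,0]],[[0,0,0],[0,0,0]],[[0,0,0],[0,0,0]]]}}

```text
t: 3.48
eef_pos: [534.1, 301.2, 180.0]
eef_rot: [-0.611, -3.079, 0.003]
ft_force: [-0.1, -0.4, 0.3]
width: 85.6
grip_force: 0.0
```

Run:
```python
from h import *
save('wrist','w1'); s=env.state(); print(s['t'],s['eef_pos'],s['eef_rot'],s['q'],cal('w1')['position'])
W,T=cal('w1'),cal('top0')
print(proj(W,[538,304,54]))
```

```text
3.5333 [534.85064361 300.79790006 181.1638856 ] [-6.13046733e-01 -3.08067690e+00  1.26612823e-03] [ 3.47305068e-01  1.98303462e-01  1.77680805e+00 -4.63068181e-04
  1.16733499e+00 -8.30446578e-01] [457.01225045 332.93450014 323.48817355]
(np.float64(323.73251111668014), np.float64(232.40212482392732))
```

View pics/w1.png

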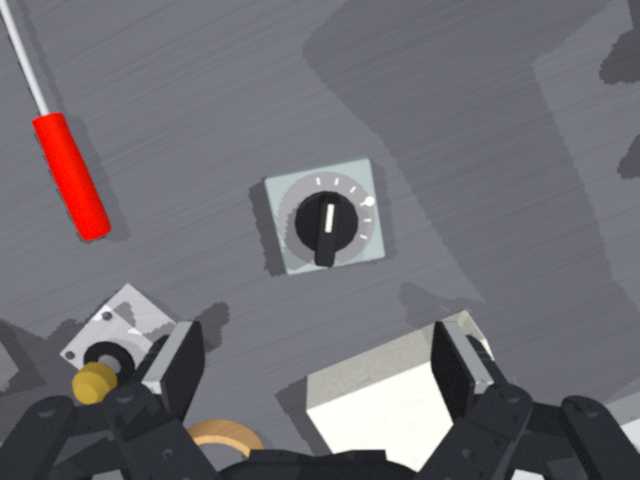

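The wrist view shows the knob disc centre at about (327,222), the pointer line from (331,206) to (329,231), the white dot at (369,201) and the other marks at (319,182), (337,182), (352,189), (367,220) and (363,237).

Run:
```python
from h import *
W,T,S=cal('w1'),cal('top0'),cal('side0')
cs=[at(W,*p,26)[:2] for p in((265,178),(370,158),(385,256),(285,274))]
b=np.mean(cs,0); print('box',b,[np.linalg.norm(cs[i]-cs[i-1]).round() for i in range(4)])
for n,p in dict(m1=(319,182),m2=(337,182),m3=(352,189),dot=(369,201),m5=(367,220),m6=(363,237)).items():
    d=at(W,*p,28)[:2]-b; print(n,d.round(1),np.degrees(np.arctan2(d[1],d[0])).round(1))
d=at(W,331,206,66)-at(W,329,231,66); print('ptr',at(W,331,206,66),at(W,329,231,66),np.degrees(np.arctan2(d[1],d[0])))
print(at(W,325,265,66),'top-based box', np.mean([at(T,*p,26) for p in((190+1+0,231+5),(199,206-1),(224+7,211),(223,237))],0))
print('ptr top/side tri',tri((T,181+122/6,195+155/6),(S,281+160/6,357+100/6),(W,329,231)),tri((T,181+108/6,195+190/6),(S,281+208/6,357+118/6),(W,331,206)))
i=cv2.imread('pics/w1.png')[145:290,250:400];cv2.imwrite('pics/c1.png',cv2.resize(i,None,fx=4,fy=4,interpolation=cv2.INTER_CUBIC))
```

```text
box [536.78896905 306.96335357] [np.float64(78.0), np.float64(78.0), np.float64(78.0), np.float64(81.0)]
m1 [-28.3   5.7] 168.7
m2 [-23.3  17.9] 142.4
m3 [-14.2  26.2] 118.4
dot [-0.9 34.8] 91.5
m5 [12.4 28.3] 66.4
m6 [23.9 20.7] 40.9
ptr [519.45776184 316.47835855  66.        ] [534.82170156 308.89865966  66.        ] 153.74087466571103
[556.43620488 297.2677062   66.        ] top-based box [534.9612997  290.90709443  26.        ]
ptr top/side tri (array([533.08655854, 308.83040188,  66.36099992]), [0.8, 0.9, 1.6]) (array([516.8803896 , 315.37426103,  66.05585053]), [1.6, 1.5, 2.7])
```

View pics/c1.png

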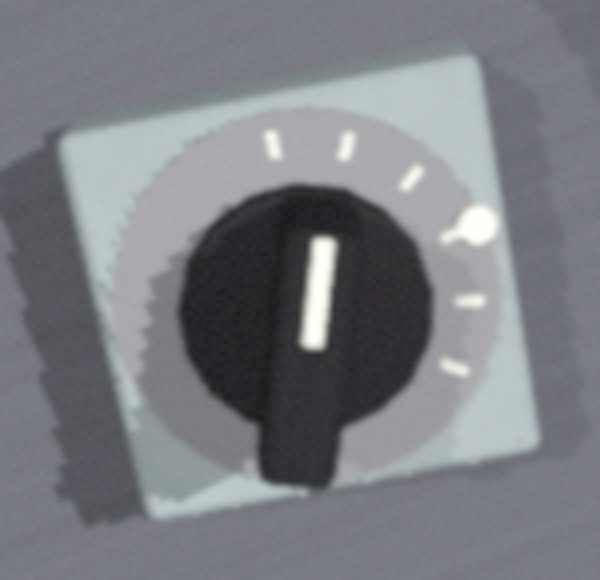

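Request:
{"method": "servo_tool", "body": {"steps": [[[0.07,0.27,-0.9],[0,0,-0.3]],[[0,0,-0.9],[0,0,0]],[[0,0,-0.9],[0,0,0]],[[0,0,-0.9],[0,0,0]],[[0,0,-0.9],[0,0,0]]]}}

```text
t: 3.95
eef_pos: [538.0, 306.9, 69.5]
eef_rot: [0.664, 3.068, 0.002]
ft_force: [0.3, 0.2, 0.2]
width: 85.7
grip_force: 0.0
```

Request:
{"method": "servo_tool", "body": {"steps": [[[0,0,-0.5],[0,0,0]],[[0,0,-0.3],[0,0,0]],[[0,0,0],[0,0,0]]]}}

```text
t: 4.2
eef_pos: [536.4, 306.9, 47.9]
eef_rot: [-0.663, -3.069, 0.002]
ft_force: [-0.5, -0.3, 0.1]
width: 85.7
grip_force: 0.0
```

Request:
{"method": "servo_tool", "body": {"steps": [[[0,0,0],[0,0,0]],[[0,0,0],[0,0,0]],[[0,0,0],[0,0,0]],[[0,0,0],[0,0,0]],[[0,0,0],[0,0,0]]], "jaw": 1, "grip_force": 60}}

```text
t: 4.62
eef_pos: [537.3, 308.1, 49.8]
eef_rot: [0.662, 3.07, 0.001]
ft_force: [-0.2, -0.0, -0.0]
width: 25.3
grip_force: 0.0
```

Request:
{"method": "servo_tool", "body": {"steps": [[[0,0,0],[0,0,0]],[[0,0,0],[0,0,0]],[[0,0,0],[0,0,0]],[[0,0,0],[0,0,0]],[[0,0,0],[0,0,0]]]}}

```text
t: 5.03
eef_pos: [537.0, 306.9, 49.8]
eef_rot: [0.66, 3.071, -0.004]
ft_force: [-1.4, -5.4, 5.7]
width: 12.3
grip_force: 62.1
```

Run:
```python
from h import *
s=env.state(); print(s); print(np.degrees(np.arctan2(*R.from_rotvec(s['eef_rot']).as_matrix()[[1,0],0])))
save('wrist','w2')
```

```text
{'t': 5.0333, 'q': array([ 0.35621359,  0.37030253,  1.83114122, -0.00282514,  0.94124958,
       -0.78939963]), 'qd': array([-3.79154177e-03, -1.42158037e-05, -1.42387572e-04,  1.19172462e-03,
        1.04884849e-03, -2.16737783e-04]), 'tau': array([  2.05448337, -36.09502673, -23.87966573,   0.91254149,
        -0.82696209,   0.05058448]), 'eef_pos': array([536.97789914, 306.85296567,  49.75102763]), 'eef_rot': array([ 0.66023644,  3.07112007, -0.00395186]), 'ft_force': array([-1.43399631, -5.40245152,  5.74357327]), 'wrist_torque': array([-0.97015641,  0.23846723,  0.04434716]), 'grip_force': 62.08453416824341, 'width': 12.297869571599572}
155.73423565686667
```

Request:
{"method": "servo_tool", "body": {"steps": [[[0,0,0],[0,0,-0.7]],[[0,0,0],[0,0,-0.7]],[[0,0,0],[0,0,-0.7]],[[0,0,0],[0,0,0]]]}}

```text
t: 5.42
eef_pos: [537.0, 306.9, 49.8]
eef_rot: [0.997, 2.979, -0.004]
ft_force: [-1.6, -5.2, 5.7]
width: 12.7
grip_force: 62.1
```

```bash
cat > y.py <<'E'
from h import *
s=env.state(); print(s['t'],s['eef_pos'],np.degrees(np.arctan2(*R.from_rotvec(s['eef_rot']).as_matrix()[[1,0],0])),s['wrist_torque'],s['ft_force'],s['width'],s['q'][5])
E
python3 y.py
```

```text
5.4167 [537.0437089  306.8760544   49.78743859] 142.99545692832515 [-0.92478798  0.33730567  0.08507781] [-1.58292763 -5.19445426  5.72469604] 12.748889653742973 -0.5670982501175382
```

Request:
{"method": "servo_tool", "body": {"steps": [[[0,0,0],[0,0,-0.7]],[[0,0,0],[0,0,-0.7]],[[0,0,0],[0,0,-0.7]],[[0,0,0],[0,0,0]]]}}

```text
t: 5.75
eef_pos: [537.0, 306.9, 49.7]
eef_rot: [1.319, 2.851, -0.003]
ft_force: [-2.1, -4.6, 5.4]
width: 12.6
grip_force: 62.1
```

```bash
python3 y.py
```

```text
5.75 [537.00849676 306.89387266  49.74061665] 130.35019797089188 [-0.83361904  0.26063848  0.09041985] [-2.12971389 -4.583813    5.38769924] 12.633127839593126 -0.3466362824753481
```

Request:
{"method": "servo_tool", "body": {"steps": [[[0,0,0],[0,0,-0.7]],[[0,0,0],[0,0,-0.7]],[[0,0,0],[0,0,-0.7]],[[0,0,0],[0,0,0]]]}}

```text
t: 6.08
eef_pos: [537.0, 306.9, 49.8]
eef_rot: [1.622, 2.689, -0.003]
ft_force: [-1.3, -4.0, 4.9]
width: 12.3
grip_force: 62.1
```

```bash
python3 y.py
```

```text
6.0833 [537.0025623  306.91845218  49.7501357 ] 117.79045605350255 [-0.88791978  0.31440333  0.07690467] [-1.326826   -4.01247075  4.90761834] 12.292136345578978 -0.12725694349537076
```

Request:
{"method": "servo_tool", "body": {"steps": [[[0,0,0],[0,0,-0.7]],[[0,0,0],[0,0,-0.7]],[[0,0,0],[0,0,-0.7]],[[0,0,0],[0,0,0]]]}}

```text
t: 6.42
eef_pos: [537.0, 307.0, 49.8]
eef_rot: [1.908, 2.494, -0.003]
ft_force: [-0.9, -5.2, 4.7]
width: 12.4
grip_force: 62.1
```

```bash
python3 y.py
```

```text
6.4167 [537.03548138 306.95958121  49.77248541] 105.15283003298212 [-0.89374522  0.32150992 -0.00897445] [-0.91050635 -5.20961228  4.65137306] 12.384077922207078 0.09311436396231497
```

Request:
{"method": "servo_tool", "body": {"steps": [[[0,0,0],[0,0,-0.7]],[[0,0,0],[0,0,-0.7]],[[0,0,0],[0,0,-0.7]],[[0,0,0],[0,0,0]]]}}

```text
t: 6.75
eef_pos: [537.1, 307.0, 49.8]
eef_rot: [2.17, 2.27, -0.003]
ft_force: [-1.8, -5.1, 5.3]
width: 12.4
grip_force: 62.0
```

```bash
python3 y.py
```

```text
6.75 [537.06186816 306.95245768  49.76463518] 92.58805202475943 [-0.81661121  0.26909529  0.03457247] [-1.7578197  -5.12051711  5.3077593 ] 12.406647855981129 0.31250029871263685
```

Request:
{"method": "servo_tool", "body": {"steps": [[[0,0,0],[0,0,0]],[[0,0,0],[0,0,0]],[[0,0,0],[0,0,0]],[[0,0,0.2],[0,0,0]],[[0,0,1],[0,0,0]]], "jaw": -1}}

```text
t: 7.17
eef_pos: [533.3, 306.8, 74.3]
eef_rot: [-2.166, -2.269, 0.013]
ft_force: [-0.8, -0.2, -1.0]
width: 72.1
grip_force: 0.0
```

Request:
{"method": "servo_tool", "body": {"steps": [[[0,0,1],[0,0,0]],[[0,0,1],[0,0,0]],[[0,0,1],[0,0,0]],[[0,0,1],[0,0,0]],[[0,0,0],[0,0,0]]]}}

```text
t: 7.58
eef_pos: [539.9, 309.5, 186.1]
eef_rot: [2.165, 2.269, 0.017]
ft_force: [1.3, -0.2, 0.9]
width: 85.0
grip_force: 0.0
```

Run:
```python
from h import *
save('wrist','w3'); s=env.state(); print(s['t'],s['eef_pos'])
u,v=map(int,proj(cal('w3'),[537,307,45]));print(u,v)
i=cv2.imread('pics/w3.png')[v-72:v+72,u-75:u+75];cv2.imwrite('pics/c3.png',cv2.resize(i,None,fx=4,fy=4,interpolation=cv2.INTER_CUBIC))
```

```text
7.6333 [538.86797271 308.98045745 183.2885793 ]
310 226
```

View pics/c3.png

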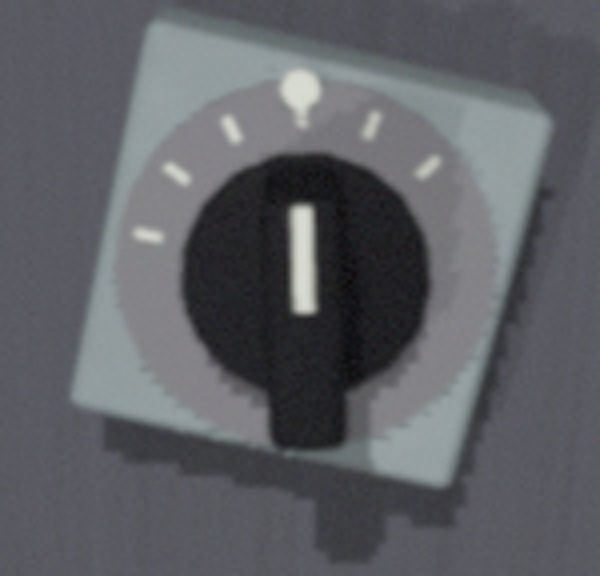

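The white pointer line at (302,205–312) aligns with the white dot at (300,90), so the selector is done. Next is the tube.

Request:
{"method": "servo_tool", "body": {"steps": [[[0,-1,0],[0,0,0]],[[0,-1,0],[0,0,0]],[[0,-1,0],[0,0,0]],[[0,-1,0],[0,0,0]],[[0,-1,0],[0,0,0]]], "jaw": -1}}

```text
t: 8.05
eef_pos: [535.7, 181.9, 177.1]
eef_rot: [-2.167, -2.272, 0.003]
ft_force: [0.1, -0.5, 0.1]
width: 85.4
grip_force: 0.0
```

Request:
{"method": "servo_tool", "body": {"steps": [[[0,-1,0],[0,0,0]],[[0,-1,0],[0,0,0]],[[0,-1,0],[0,0,0]],[[0,-1,0],[0,0,0]],[[0,-1,0],[0,0,0]]]}}

```text
t: 8.47
eef_pos: [535.8, 56.9, 177.3]
eef_rot: [-2.167, -2.271, 0.002]
ft_force: [0.6, 0.1, -0.3]
width: 85.7
grip_force: 0.0
```

Request:
{"method": "servo_tool", "body": {"steps": [[[0,-1,0],[0,0,0]],[[0,-1,0],[0,0,0]],[[0,0,0],[0,0,0]],[[0,0,0],[0,0,0]],[[0,0,0],[0,0,0]]]}}

```text
t: 8.88
eef_pos: [536.2, 8.4, 177.8]
eef_rot: [-2.168, -2.271, 0.001]
ft_force: [-0.2, -0.1, -0.7]
width: 85.6
grip_force: 0.0
```

```bash
python3 -c "
from h import *
save('wrist','w4')"
```

Request:
{"method": "servo_tool", "body": {"steps": [[[0,-1,0],[0,0,0]],[[0,-1,0],[0,0,0]],[[0,-1,0],[0,0,0]],[[0,0,0],[0,0,0]],[[0,0,0],[0,0,0]]]}}

```text
t: 9.35
eef_pos: [536.7, -66.8, 178.6]
eef_rot: [-2.169, -2.271, -0.0]
ft_force: [1.2, 0.2, 0.6]
width: 85.0
grip_force: 0.0
```

Run:
```python
from h import *
save('wrist','w5'); s=env.state(); print(s['t'],s['eef_pos'])
o=[]
for f in('w4','w5'):
    u,v=map(int,proj(cal(f),[532,-76,80]));print(f,u,v)
    u=max(90,u);v=min(max(v,90),390)
    o.append(cv2.resize(cv2.imread('pics/'+f+'.png')[v-90:v+90,u-65:u+65],(390,540),interpolation=cv2.INTER_CUBIC)); print('origin',u-65,v-90)
cv2.imwrite('pics/c5.png',np.hstack(o))
```

```text
9.4 [536.68529924 -66.16778479 178.50660761]
w4 305 355
origin 240 265
w5 308 255
origin 243 165
```

View pics/c5.png

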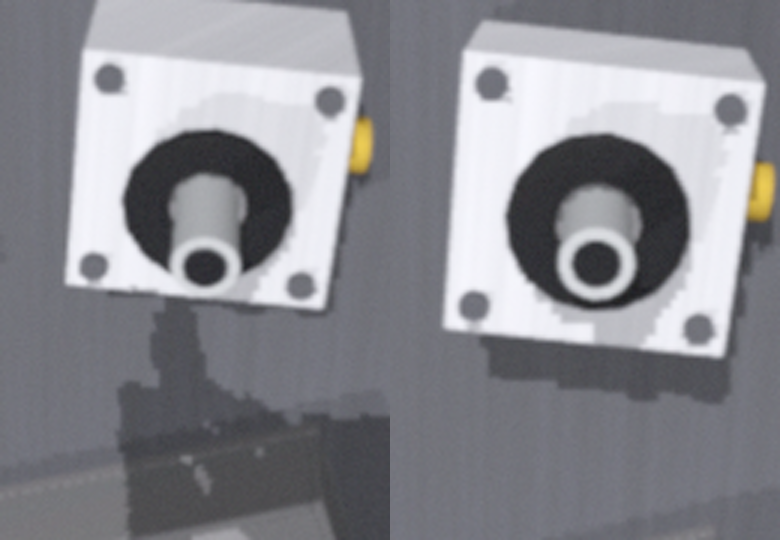

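The crops show the tube top centred at (308.3,354) in w4 and (312,252.7) in w5, and the collar flange centred at (309.3,333.5) and (312.7,238.7).

Run:
```python
from h import *
A,B,S=cal('w4'),cal('w5'),cal('side0')
print('tubetop',tri((A,308.3,354),(B,312,252.7)),tri((A,308.3,354),(B,312,252.7),(S,290+455/12*1.0,223+0)) if 0 else '')
side=(S,290+(453-300)/6,223+(370-300)/6)
print('tubetop+side',tri((A,308.3,354),(B,312,252.7),side))
print('collar',tri((A,309.3,333.5),(B,312.7,238.7)))
for z in(75,80,85,90,95): print(z,at(A,308.3,354,z).round(1),at(B,312,252.7,z).round(1))
print(at(B,312.7,238.7,60))
```

```text
tubetop (array([534.2622183 , -73.92873548,  80.95513908]), [0.0, 0.0]) 
tubetop+side (array([533.74066852, -73.57689061,  81.88748231]), [0.5, 0.6, 1.1])
collar (array([534.43146981, -73.0647012 ,  55.63264189]), [0.0, 0.0])
75 [534.3 -78.   75. ] [534.3 -76.2  75. ]
80 [534.2 -74.6  80. ] [534.3 -74.3  80. ]
85 [534.2 -71.1  85. ] [534.3 -72.4  85. ]
90 [534.2 -67.7  90. ] [534.3 -70.5  90. ]
95 [534.1 -64.2  95. ] [534.2 -68.7  95. ]
[534.43455783 -71.59494616  60.        ]
```

Request:
{"method": "servo_tool", "body": {"steps": [[[-0.1,-0.29,-0.4],[0,0,0]],[[0,0,-0.6],[0,0,0]],[[0,0,-0.6],[0,0,0]],[[0,0,-0.6],[0,0,0]],[[0,0,-0.6],[0,0,0]]], "jaw": 0.37}}

```text
t: 9.82
eef_pos: [533.7, -73.3, 107.3]
eef_rot: [-2.167, -2.274, 0.001]
ft_force: [0.0, -0.9, -0.4]
width: 27.4
grip_force: 0.0
```

Request:
{"method": "servo_tool", "body": {"steps": [[[0,0,-0.4],[0,0,0]],[[0,0,0],[0,0,0]],[[0,0,0],[0,0,0]],[[0,0,0],[0,0,0]]]}}

```text
t: 10.15
eef_pos: [534.8, -74.2, 99.5]
eef_rot: [2.168, 2.272, 0.001]
ft_force: [-0.5, -0.1, 0.2]
width: 27.0
grip_force: 0.0
```

```bash
python3 y.py
python3 - <<'E'
from h import *
save('wrist','w6')
c=cal('w6'); print(proj(c,[534.3,-73.7,81]))
cv2.imwrite('pics/c6.png',cv2.resize(cv2.imread('pics/w6.png')[180:480,160:480],(640,600)))
E
```

```text
10.15 [534.77688214 -74.24931318  99.49003992] 92.70181612342469 [-0.03734482  0.02592717 -0.03497225] [-0.53105554 -0.12905447  0.20463775] 26.970917789041053 -0.37312344782115925
(np.float64(315.0789583892327), np.float64(299.222013855834))
```

View pics/c6.png

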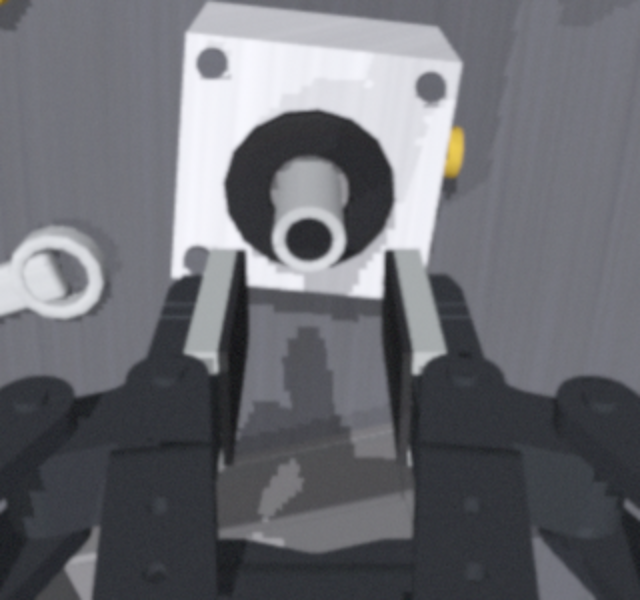

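Request:
{"method": "servo_tool", "body": {"steps": [[[-0.02,0.02,-0.6],[0,0,0]],[[0,0,-0.6],[0,0,0]],[[0,0,-0.3],[0,0,0]],[[0,0,0],[0,0,0]]]}}

```text
t: 10.53
eef_pos: [532.8, -73.6, 60.2]
eef_rot: [-2.167, -2.271, 0.002]
ft_force: [-0.9, -0.2, -0.1]
width: 27.0
grip_force: 0.0
```

Request:
{"method": "servo_tool", "body": {"steps": [[[0,0,-0.12],[0,0,0]],[[0,0,-0.12],[0,0,0]],[[0,0,0],[0,0,0]]]}}

```text
t: 10.78
eef_pos: [534.3, -74.1, 55.8]
eef_rot: [2.168, 2.272, 0.001]
ft_force: [0.3, -0.1, -0.6]
width: 26.9
grip_force: 0.0
```

Request:
{"method": "servo_tool", "body": {"steps": [[[0,0,-0.12],[0,0,0]],[[0,0,0],[0,0,0]]]}}

```text
t: 10.95
eef_pos: [534.4, -74.1, 53.2]
eef_rot: [2.168, 2.272, 0.001]
ft_force: [-1.3, 1.1, 5.4]
width: 26.8
grip_force: 2.3
```

Request:
{"method": "servo_tool", "body": {"steps": [[[0,0,-0.12],[0,0,0]],[[0,0,0],[0,0,0]]]}}

```text
t: 11.12
eef_pos: [534.5, -74.1, 50.4]
eef_rot: [2.168, 2.272, 0.001]
ft_force: [-1.7, -0.4, 5.9]
width: 26.9
grip_force: 3.1
```

Request:
{"method": "servo_tool", "body": {"steps": [[[0,0,-0.08],[0,0,0]],[[0,0,0],[0,0,0]]]}}

```text
t: 11.28
eef_pos: [534.5, -74.1, 48.7]
eef_rot: [2.168, 2.272, 0.001]
ft_force: [-3.1, 0.6, 8.4]
width: 26.7
grip_force: 3.9
```

Request:
{"method": "servo_tool", "body": {"steps": [[[0,0,-0.05],[0,0,0]],[[0,0,0],[0,0,0]]]}}

```text
t: 11.45
eef_pos: [534.5, -74.1, 47.7]
eef_rot: [2.168, 2.272, 0.001]
ft_force: [-2.8, 0.2, 7.9]
width: 26.9
grip_force: 4.3
```

Request:
{"method": "servo_tool", "body": {"steps": [[[0,0,-0.04],[0,0,0]],[[0,0,0],[0,0,0]]]}}

```text
t: 11.62
eef_pos: [534.6, -74.1, 47.6]
eef_rot: [2.168, 2.273, -0.0]
ft_force: [-5.2, 1.3, 13.0]
width: 27.0
grip_force: 6.4
```

Request:
{"method": "servo_tool", "body": {"steps": [[[0,0,-0.02],[0,0,0]],[[0,0,0],[0,0,0]],[[0,0,0],[0,0,0]],[[0,0,0],[0,0,0]],[[0,0,0],[0,0,0]]]}}

```text
t: 12.03
eef_pos: [534.5, -74.1, 47.5]
eef_rot: [2.169, 2.273, -0.0]
ft_force: [-6.0, 0.2, 14.1]
width: 27.3
grip_force: 7.5
```

Request:
{"method": "servo_tool", "body": {"steps": [[[0,0,0],[0,0,0]],[[0,0,0],[0,0,0]],[[0,0,0],[0,0,0]],[[0,0,0],[0,0,0]],[[0,0,0],[0,0,0]]]}}

```text
t: 12.45
eef_pos: [534.5, -74.1, 47.5]
eef_rot: [2.168, 2.273, -0.0]
ft_force: [-5.7, 1.7, 15.2]
width: 26.9
grip_force: 7.5
```

Request:
{"method": "servo_tool", "body": {"steps": [[[0,0,0],[0,0,0]],[[0,0,0],[0,0,0]],[[0,0,0],[0,0,0]],[[0,0,0],[0,0,0]],[[0,0,0],[0,0,0]]]}}

```text
t: 12.87
eef_pos: [534.6, -74.2, 47.5]
eef_rot: [2.168, 2.273, -0.0]
ft_force: [-6.9, 1.2, 14.7]
width: 26.7
grip_force: 7.5
```

Request:
{"method": "servo_tool", "body": {"steps": [[[0,0,0],[0,0,0]],[[0,0,0],[0,0,0]],[[0,0,0],[0,0,0]],[[0,0,0],[0,0,0]],[[0,0,0],[0,0,0]]]}}

```text
t: 13.28
eef_pos: [534.6, -74.1, 47.5]
eef_rot: [2.168, 2.273, -0.0]
ft_force: [-5.0, 1.3, 14.9]
width: 26.5
grip_force: 7.5
```

Request:
{"method": "servo_tool", "body": {"steps": [[[0,0,0],[0,0,0]],[[0,0,0],[0,0,0]],[[0,0,0],[0,0,0]],[[0,0,0],[0,0,0]],[[0,0,0],[0,0,0]]]}}

```text
t: 13.7
eef_pos: [534.6, -74.1, 47.5]
eef_rot: [2.168, 2.273, -0.0]
ft_force: [-6.5, 2.3, 15.0]
width: 27.0
grip_force: 7.5
```

Run:
```python
from h import *
save('wrist','w7'); c=cal('w7'); print(env.state()['t'],proj(c,[534.3,-73.7,100]),proj(c,[534.3,-73.7,81]))
cv2.imwrite('pics/c7.png',cv2.resize(cv2.imread('pics/w7.png')[180:480,160:480],(640,600)))
```

```text
13.75 (np.float64(314.88856491617935), np.float64(414.51992332709295)) (np.float64(315.13631217408187), np.float64(372.737478100996))
```

View pics/c7.png

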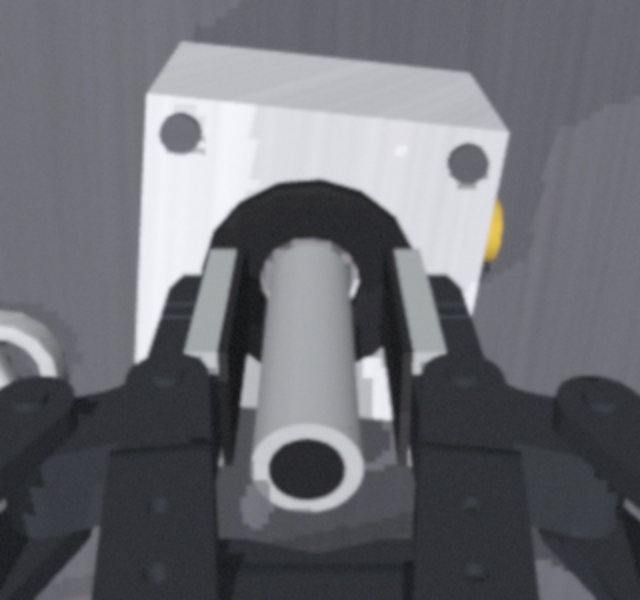

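The tube top is now at (313.5,414), which matches z≈100, so the tube is lifted. I'll let the collar up, grip the tube and draw it out.

Request:
{"method": "servo_tool", "body": {"steps": [[[0,0,0.2],[0,0,0]],[[-0.02,0,0.3],[0,0,0]],[[0,0,0.35],[0,0,0]],[[0,0,0],[0,0,0]],[[0,0,0],[0,0,0]]]}}

```text
t: 14.17
eef_pos: [533.4, -74.0, 66.2]
eef_rot: [2.168, 2.272, 0.001]
ft_force: [0.1, -0.7, 0.2]
width: 26.8
grip_force: 0.0
```

Request:
{"method": "servo_tool", "body": {"steps": [[[0,0,0],[0,0,0]],[[0,0,0],[0,0,0]],[[0,0,0],[0,0,0]],[[0,0,0],[0,0,0]],[[0,0,0],[0,0,0]]], "jaw": 1, "grip_force": 40}}

```text
t: 14.58
eef_pos: [532.8, -73.8, 65.4]
eef_rot: [-2.168, -2.272, 0.001]
ft_force: [-0.3, 0.3, 1.0]
width: 14.8
grip_force: 38.9
```

Request:
{"method": "servo_tool", "body": {"steps": [[[0,0,0.3],[0,0,0]],[[0,0,0.3],[0,0,0]],[[0,0,0],[0,0,0]]]}}

```text
t: 14.83
eef_pos: [534.4, -74.2, 82.8]
eef_rot: [2.167, 2.271, 0.002]
ft_force: [0.0, 1.1, -0.3]
width: 14.6
grip_force: 39.3
```

Request:
{"method": "servo_tool", "body": {"steps": [[[0,0,0.6],[0,0,0]],[[0,0,0.8],[0,0,0]],[[0,0,0.8],[0,0,0]],[[0,0,0.3],[0,0,0]],[[0,-0.4,0],[0,0,0]]]}}

```text
t: 15.25
eef_pos: [534.7, -83.6, 146.0]
eef_rot: [2.164, 2.271, 0.004]
ft_force: [0.9, 0.1, -0.8]
width: 15.1
grip_force: 39.3
```

Request:
{"method": "servo_tool", "body": {"steps": [[[0,-0.8,0],[0,0,0]],[[0,-0.8,0],[0,0,0]],[[0,-0.8,0],[0,0,0]],[[0,-0.8,0],[0,0,0]],[[0,-0.8,0],[0,0,0]]]}}

```text
t: 15.67
eef_pos: [532.2, -185.1, 141.6]
eef_rot: [-2.168, -2.271, 0.001]
ft_force: [0.5, 1.0, -0.6]
width: 14.6
grip_force: 39.3
```

Request:
{"method": "servo_tool", "body": {"steps": [[[0,-0.8,0],[0,0,0]],[[0,-0.8,0],[0,0,0]],[[0,-0.8,0],[0,0,0]],[[0,-0.8,0],[0,0,0]],[[0,-0.8,0],[0,0,0]]]}}

```text
t: 16.08
eef_pos: [532.1, -285.1, 141.4]
eef_rot: [-2.168, -2.27, 0.001]
ft_force: [-1.3, 0.3, -0.5]
width: 14.9
grip_force: 39.3
```

Request:
{"method": "servo_tool", "body": {"steps": [[[0,-0.8,0],[0,0,0]],[[0,0,-0.5],[0,0,0]],[[0,0,-0.8],[0,0,0]],[[0,0,-0.8],[0,0,0]],[[0,0,0],[0,0,0]]]}}

```text
t: 16.5
eef_pos: [529.4, -301.2, 84.0]
eef_rot: [-2.161, -2.263, 0.001]
ft_force: [-0.3, 0.8, -2.2]
width: 15.1
grip_force: 39.2
```

```bash
python3 y.py
python3 - <<'E'
from h import *
save('wrist','w8');save('side','s8')
a=cv2.resize(cv2.imread('pics/w8.png'),(400,300));b=cv2.resize(cv2.imread('pics/s8.png')[110:290,220:460],(400,300))
cv2.imwrite('pics/c8.png',np.hstack([a,b]))
E
```

```text
16.5 [ 529.39387706 -301.21522437   83.96064491] 92.63663440678346 [ 0.02452133  0.06044    -0.01568771] [-0.2523806   0.81462721 -2.23976869] 15.081157133678545 -0.7298278399330209
```

View pics/c8.png

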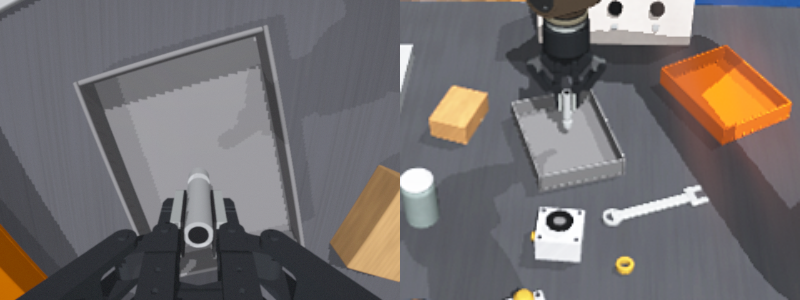

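The tube hangs in the gripper over the middle of the grey tray. Lowering it now.

Request:
{"method": "servo_tool", "body": {"steps": [[[0,0,-0.6],[0,0,0]],[[0,0,-0.6],[0,0,0]],[[0,0,-0.3],[0,0,0]],[[0,0,0],[0,0,0]],[[0,0,0],[0,0,0]]]}}

```text
t: 17.02
eef_pos: [533.5, -303.9, 53.8]
eef_rot: [2.169, 2.273, 0.0]
ft_force: [0.5, 0.4, -0.7]
width: 14.8
grip_force: 39.3
```

Request:
{"method": "servo_tool", "body": {"steps": [[[0,0,-0.12],[0,0,0]],[[0,0,0],[0,0,0]]]}}

```text
t: 17.18
eef_pos: [533.8, -304.2, 51.2]
eef_rot: [2.168, 2.272, 0.0]
ft_force: [-0.8, -0.1, -1.0]
width: 15.0
grip_force: 39.3
```

Request:
{"method": "servo_tool", "body": {"steps": [[[0,0,-0.08],[0,0,0]],[[0,0,0],[0,0,0]]]}}

```text
t: 17.35
eef_pos: [533.4, -304.0, 48.6]
eef_rot: [2.169, 2.272, 0.0]
ft_force: [0.1, -0.4, -0.8]
width: 15.0
grip_force: 39.3
```

Request:
{"method": "servo_tool", "body": {"steps": [[[0,0,-0.12],[0,0,0]],[[0,0,0],[0,0,0]]]}}

```text
t: 17.52
eef_pos: [533.0, -303.7, 44.9]
eef_rot: [-2.169, -2.272, 0.0]
ft_force: [-0.6, 0.2, -0.7]
width: 14.8
grip_force: 39.3
```

Request:
{"method": "servo_tool", "body": {"steps": [[[0,0,-0.08],[0,0,0]],[[0,0,0],[0,0,0]]]}}

```text
t: 17.68
eef_pos: [533.0, -303.7, 42.9]
eef_rot: [-2.169, -2.272, 0.0]
ft_force: [-0.5, 0.2, -0.7]
width: 14.6
grip_force: 39.3
```

Request:
{"method": "servo_tool", "body": {"steps": [[[0,0,-0.05],[0,0,0]],[[0,0,0],[0,0,0]]]}}

```text
t: 17.85
eef_pos: [533.4, -304.0, 42.6]
eef_rot: [-2.169, -2.273, 0.0]
ft_force: [-0.6, 1.5, 2.2]
width: 15.2
grip_force: 39.5
```

Contact (2 N). Now opening gently and retreating upward.

Request:
{"method": "servo_tool", "body": {"steps": [[[0,0,0],[0,0,0]],[[0,0,0],[0,0,0]],[[0,0,0],[0,0,0]],[[0,0,0],[0,0,0]]], "jaw": 0.2}}

```text
t: 18.18
eef_pos: [533.2, -303.9, 42.0]
eef_rot: [2.169, 2.273, 0.0]
ft_force: [-0.3, -0.2, 0.0]
width: 34.2
grip_force: 0.0
```

Request:
{"method": "servo_tool", "body": {"steps": [[[0,0,0.3],[0,0,0]],[[0,0,0.6],[0,0,0]],[[0,0,1],[0,0,0]],[[0,0,1],[0,0,0]],[[0,0,1],[0,0,0]]]}}

```text
t: 18.6
eef_pos: [533.1, -303.8, 140.9]
eef_rot: [-2.169, -2.272, 0.0]
ft_force: [0.1, -0.6, 0.5]
width: 34.2
grip_force: 0.0
```

Request:
{"method": "servo_tool", "body": {"steps": [[[0,0,1],[0,0,0]],[[0,0,0],[0,0,0]],[[0,0,0],[0,0,0]],[[0,0,0],[0,0,0]],[[0,0,0],[0,0,0]]]}}

```text
t: 19.02
eef_pos: [532.4, -303.2, 162.8]
eef_rot: [-2.167, -2.27, 0.0]
ft_force: [-0.4, 0.5, 0.3]
width: 33.9
grip_force: 0.0
```

```bash
python3 y.py
python3 - <<'E'
from h import *
save('wrist','w9');save('side','s9')
a=cv2.resize(cv2.imread('pics/w9.png'),(400,300));b=cv2.imread('pics/s9.png')[110:410,190:590][:, :400]
cv2.imwrite('pics/c9.png',np.hstack([a,b]))
E
```

```text
19.0167 [ 532.39685764 -303.20545578  162.8437277 ] 92.6663399661961 [-0.01007387 -0.0584596  -0.00466373] [-0.41045837  0.47300352  0.29871388] 33.90584687993401 -0.7296780529435745
```

View pics/c9.png

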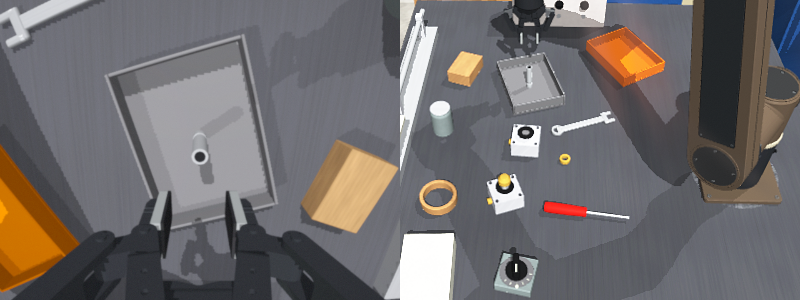

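The tube stands in the grey tray, the gripper is clear, the selector is still on the dot and everything else is undisturbed.

```bash
python3 -c "
from workcell import env
print(env.close_job())"
```

```text
the job is handed in; nothing more can be done
None
```

The selector is on the white dot, the tube was released and now stands in the grey tray, and the job was handed in at about 19 s; no verdict came back.

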